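# Press home the row of pins along a mounted leaf

## Robot

A 7-joint arm with a two-finger parallel gripper is mounted at the origin on the work surface. World frame = base frame: x ahead of the robot, y to its left, z up, the work surface at z = 0. Lengths are in m, angles in degrees, forces in N, time in s.
With the tool pointing down it reaches from about 0.425 to 0.825 m from the base axis. Payload 3.6 kg.
Tool frame: the origin (TCP) lies midway between the tips of the shut fingers; the grasp point (between the pads) lies 19 mm behind it; z points along the fingers, x is the direction in which the jaws open and shut, and the axes are right-handed (so a half turn about z gives the same grasp; the last joint's range is limited). The gripper opens to 93 mm and grips with 3 to 60 N. Pads are 15 mm wide; open, the fingers measure 128 mm over their backs; the gripper's body (75 mm by 188 mm) begins 65 mm behind the grasp point.
Start: joints at [-69.7, 35.231, -0.722, 81.555, 0.464, 63.22, -2.315], TCP at [0.242, 0.603, 0.219] pointing down, gripper open.
Joint ranges: [-178.69, 178.69], [-17.37, 117.87], [-77.05, 75.6], [15.02, 138.74], [-78.02, 258.01], [0.78, 113.62], [-162.83, 162.83]. Speed limits (degrees/s): [159.86, 159.86, 180, 180, 180, 180, 180].

## Interface

Orientations are given as [roll, pitch, yaw] about the fixed x, y, z axes, in that order (R = Rz(yaw) Ry(pitch) Rx(roll)).
In Python, from station import sense, read_camera, calibration, close_job, boxes_of, outline_of, tip_of gives the robot as it stands.
- The arm moves only by the tool drive_tool, never from a script. Its argument "rows" is a list of rows, each an object of numbers: "dx", "dy", "dz": the shift along the tool's x, y, z in cm; "wx", "wy", "wz": the turn, a rotation vector about the tool's x, y, z in degrees; "claw": the gripper's target within -1 to 1 (fully open at 1, half-way at 0, shut at -1). In form: [{"dx": .., "dy": .., "dz": .., "wx": .., "wy": .., "wz": .., "claw": ..}, ...]. A call has 1 to 10 rows; each row is the pose to reach, as a shift and turn from the pose commanded when the call began, along the tool's axes at that moment; what a row does not reach only later rows make up. A row lasts 1/10 s, in which the tool goes at most 50 mm and 8.59 degrees, less where a joint would pass 70% of its speed; a pose out of reach is approached as far as the arm can. A call with a gripper value outside its range is refused whole. The fingers move at their own pace and stop on an object; the grip force is fixed at half the most. Time passes only in rows, so rows that repeat a pose let the fingers close. It gives the time, the measured TCP pose, the force and the opening at its end, in the units of the state.
- sense(): the state, without advancing time (a new reading comes with each control period).
- read_camera(name): name is "side" or "top" or "wrist"; returns (picture, depth): 420x560x3 uint8, blue, green, red; 420x560 float32, m along the optical axis (not along the pixel's ray), 0 where there is no reading.
- calibration(name): a dict with "camera_matrix" (3x3 intrinsics, pixels), "R" (3x3) and "t" (3): a world point X has camera coordinates R X + t; the wrist camera has in their place "mount" (4x4, takes a point from camera to tool coordinates, whose origin is the TCP and whose axes are the tool frame's). Camera axes: x right, y down, z forward; pixel columns grow to the right and rows downward; lengths in m; the calibration is good to about 2 mm. A picture is of the moment at which its call begins: read the wrist's pose just before it. calibration takes no time and is no camera call.
- close_job(): hands the job in, once; it reports no verdict.
Trained networks look in the newest picture that a camera, given by its name, has taken for a name from the list of things; names that differ only in an ending like _2 or _b are one class to them, and where a whole thing is asked for, a point or a joint stands for the part that bears it (a point fixed in the world has none). Each returns a list of dicts, best first, with "p" (0 to 1); they miss things now and then, are a little off and sometimes report something else, mostly with a low value. They report only what shows in the picture. A call takes as long as a camera call.
- boxes_of(target, camera): "position" ([row, column] in pixels, amid what is visible of it).
- outline_of(target, camera): "region" (420x560 bool, what is visible of it) and "position" ([row, column] in pixels, amid what is visible of it).
- tip_of(target, camera): "position" ([row, column] in pixels: a listed point, or the origin of a listed thing).
The state is a dict: "t": time; "joint_positions": joint angles; "joint_velocities": joint speeds; "tau": joint torques, N m; "position": TCP position; "tool_rot": TCP orientation; "contact_force": force on the tool from outside, world axes, zero at the start; "moment": the same for the moment, N m; "gripper_width": opening from 0.0 (shut) to 1.0 (fully open).
Only numpy, scipy, OpenCV 4.12 (cv2) and the standard library are available. Lean on these libraries where they do the work, as an engineer would, in place of code of your own. Each camera call takes 0.05 s, during which the arm holds its last target.

## Task

Run a fingertip along the curved row of four raised drawing pins on the leaf's near edge, from the stalk end to the tip, gently pressing each one in turn fully home until its head sits on the sheet. Make it one pass: between the first pin and the last, stay over the row with the fingertips no more than about 4 cm above the board. Do not pull any pin up, and leave everything else on the board and table where it is.

Things in the scene. Friction and masses are not known exactly. Their poses are not given: they have to be found in the camera images.
- board: fixed cork board, wooden frame 332 x 392 mm, 21 mm high; white sheet (top 19 mm above table) with flat dried leaf 200 mm long. Origin under centre; x to its far side, y along the leaf to its bare stalk (robot's left), z up. Raised pins: shallow arc on the leaf's near edge. Three pins on its far edge (x 24; y 62, 0, -62 mm) are already home, tops 23 mm above table.
- pin1 (a joint): how far the first pin, at the leaf's stalk end has been pushed down from its highest start (m): it starts between 0 and 0.004 and is fully home, head down on the sheet, at 0.012 (a hard stop); the head's underside stands 12 mm minus this above the sheet. It needs about 4 N to move, and stays where it is left.
- pin1_head (a point): centre of the top of the head of the first pin, at the leaf's stalk end: a steel drawing pin with a round, almost flat head 18 mm across and 4 mm thick, at board x, y = -62, 87 mm. This point is 31 to 35 mm above the table at the start and 23 mm when the pin is home. The shaft runs straight down (z).
- pin2 (a joint): how far the second pin has been pushed down from its highest start (m): it starts between 0 and 0.004 and is fully home, head down on the sheet, at 0.012 (a hard stop); the head's underside stands 12 mm minus this above the sheet. It needs about 4 N to move, and stays where it is left.
- pin2_head (a point): centre of the top of the head of the second pin: a steel drawing pin with a round, almost flat head 18 mm across and 4 mm thick, at board x, y = -88, 30 mm. This point is 31 to 35 mm above the table at the start and 23 mm when the pin is home. The shaft runs straight down (z).
- pin3 (a joint): how far the third pin has been pushed down from its highest start (m): it starts between 0 and 0.004 and is fully home, head down on the sheet, at 0.012 (a hard stop); the head's underside stands 12 mm minus this above the sheet. It needs about 4 N to move, and stays where it is left.
- pin3_head (a point): centre of the top of the head of the third pin: a steel drawing pin with a round, almost flat head 18 mm across and 4 mm thick, at board x, y = -88, -30 mm. This point is 31 to 35 mm above the table at the start and 23 mm when the pin is home. The shaft runs straight down (z).
- pin4 (a joint): how far the fourth and last pin, at the leaf's tip has been pushed down from its highest start (m): it starts between 0 and 0.004 and is fully home, head down on the sheet, at 0.012 (a hard stop); the head's underside stands 12 mm minus this above the sheet. It needs about 4 N to move, and stays where it is left.
- pin4_head (a point): centre of the top of the head of the fourth and last pin, at the leaf's tip: a steel drawing pin with a round, almost flat head 18 mm across and 4 mm thick, at board x, y = -62, -87 mm. This point is 31 to 35 mm above the table at the start and 23 mm when the pin is home. The shaft runs straight down (z).
- lens: bystander, loose: round hand lens lying flat, black ring 60 mm across, 10 mm high, with an 85 mm handle; origin under the centre of the ring
- dish: bystander, loose: shallow glass dish, 80 mm across, 14 mm high; origin under its centre
- shell: bystander, loose: small conical brown snail shell, 28 mm across, 25 mm high, standing on the leaf; origin under its centre
- forceps: bystander, loose: steel forceps about 120 mm long, 8 mm high, lying in front of the row of pins; origin under the middle
- jar: bystander, loose: closed glass jar, 66 mm across, 95 mm high, left of the board; origin under its centre
- brush: bystander, loose: slim brush 145 mm long, 9 mm high, lying on the table right of the board; origin under the middle
- cup: bystander, loose: white mug, 76 mm across, 85 mm high, left of the board; origin under its centre
- tub: bystander, loose: open white plastic tub, 110 x 150 x 60 mm, right of the board; origin under its centre

How it is judged:
By the outcome, as a careful person would: the job done as asked, in the order asked, and still so for the second after the job is handed in, with the robot touching nothing.
It also fails if it takes over 56 s, if anything falls off the work surface, if the arm or the gripper's body presses on something with over 40 N, if the wrist force passes 120 N, or if a joint passes its speed limit or range.

## Working session

There is one attempt and no reset: what is moved stays moved. The work goes in short steps, Python scripts to look and compute and a tool call to move; the robot and the scene stay as the last step left them, time stands still between calls to the robot, and variables do not carry over. Pictures are saved under pics/ and viewed, and the job is handed in when it is done.

Besides the shell and the picture viewer there is one more tool, called after ">>>" as name(argument=value, ...) on one line, values as JSON. drive_tool: Moves the arm, as the interface text tells. Its arguments: {"type":"object","properties":{"rows":{"type":"array","items":{"type":"object","properties":{"dx":{"type":"number"},"dy":{"type":"number"},"dz":{"type":"number"},"wx":{"type":"number"},"wy":{"type":"number"},"wz":{"type":"number"},"claw":{"type":"number"}}}}},"required":["rows"]}

```bash
mkdir -p pics; cat > h.py <<'E'
import numpy as np,cv2
from station import *
def unproj(cam,row,col,z):
    c=calibration(cam);K=np.array(c["camera_matrix"]);R=np.array(c["R"]);t=np.array(c["t"])
    d=R.T@np.linalg.inv(K)@np.array([col,row,1.]);o=-R.T@t
    return o+d*(z-o[2])/d[2]
def proj(cam,X):
    c=calibration(cam);K=np.array(c["camera_matrix"]);R=np.array(c["R"]);t=np.array(c["t"])
    p=K@(R@np.array(X)+t);return p[:2]/p[2]
E
python3 - <<'E'
from h import *
s=sense();print(s["t"],s["position"],s["tool_rot"],s["contact_force"],s["gripper_width"])
for c in("top","side"):
    im,d=read_camera(c);cv2.imwrite(f"pics/{c}0.png",im);np.save(f"{c}d.npy",d)
    if c=="top":
        for n in ["pin1_head","pin2_head","pin3_head","pin4_head","board"]:
            r=tip_of(n,c)
            for q in r[:4]:print(n,round(q["p"],2),np.round(q["position"],1),np.round(unproj(c,*q["position"],0.033 if "pin" in n else 0),4))
print(sense()["t"])
E
```

```text
0.0 [0.24133393 0.60271133 0.21749783] [1.79994816e+02 1.43642448e-01 6.81823980e+01] [0.78517132 0.4035544  0.33767425] 0.9957146287772862
pin1_head 0.46 [245.1 243.8] [0.5142 0.0991 0.033 ]
pin2_head 0.39 [254.  259.4] [0.4875 0.0482 0.033 ]
pin3_head 0.45 [256.3 278.7] [ 0.4823 -0.0133  0.033 ]
pin4_head 0.6 [246.5 296.2] [ 0.5153 -0.0679  0.033 ]
board 0.76 [232.2 274.6] [0.5642 0.0032 0.    ]
0.35
```

View pics/top0.png

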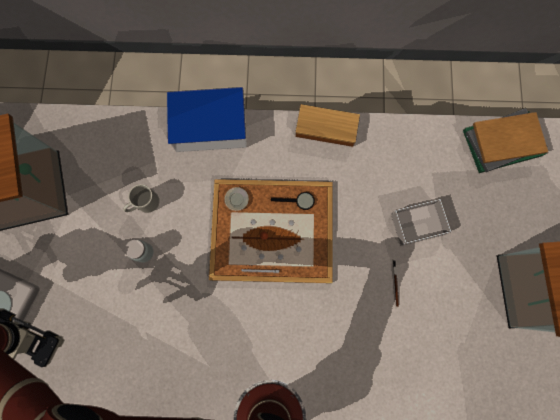

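View pics/side0.png

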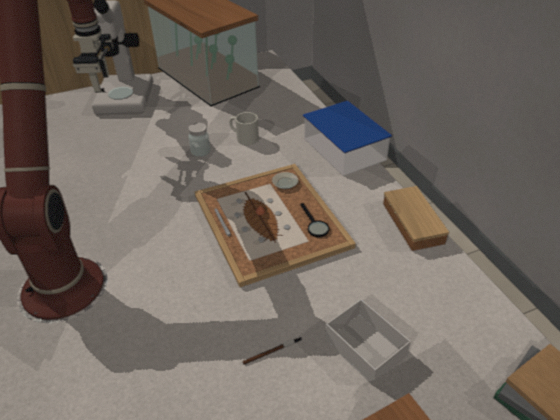

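```bash
python3 - <<'E'
from h import *
c=calibration("wrist");print(c)
from scipy.spatial.transform import Rotation as Ro
s=sense();R=Ro.from_euler("xyz",s["tool_rot"],degrees=True)
print(s["tool_rot"],R.as_matrix().round(3))
print("d",R.inv().apply(np.array([0.47,0.01,0.25])-s["position"])*100, (R.inv()*Ro.from_euler("xyz",[180,0,90],degrees=True)).as_rotvec(degrees=True))
c0=[(216,180),(332,180),(333,283),(211,281)]
for x,y in c0: print(unproj("top",y,x,0.021).round(3))
E
```

```text
{'camera_matrix': array([[368.17129123,   0.        , 274.26704703],
       [  0.        , 368.17129123, 212.52062812],
       [  0.        ,   0.        ,   1.        ]]), 'mount': array([[ 9.99999554e-01,  2.84461451e-04, -9.00318112e-04,
        -1.01329739e-03],
       [ 6.60311890e-07,  9.53325964e-01,  3.01943052e-01,
        -8.43154470e-02],
       [ 9.44187791e-04, -3.01942918e-01,  9.53325539e-01,
        -1.67756876e-01],
       [ 0.00000000e+00,  0.00000000e+00,  0.00000000e+00,
         1.00000000e+00]])}
[-1.79998329e+02  3.48039617e-02  6.81824469e+01] [[ 0.372  0.928 -0.   ]
 [ 0.928 -0.372 -0.001]
 [-0.001 -0.    -1.   ]]
d [-46.58684468  43.26388905  -3.13535343] [-8.27712837e-03  3.40642658e-02 -2.18175529e+01]
[0.729 0.203 0.021]
[ 0.742 -0.181  0.021]
[ 0.405 -0.187  0.021]
[0.398 0.198 0.021]
```

>>> drive_tool(rows=[{"dx":-4,"dy":3.7,"dz":-1,"wz":-2,"claw":-1},{"dx":-8,"dy":7.4,"dz":-2,"wz":-4,"claw":-1},{"dx":-12,"dy":11.1,"dz":-3,"wz":-6,"claw":-1},{"dx":-16,"dy":14.8,"dz":-3.1,"wz":-8,"claw":-1},{"dx":-20,"dy":18.5,"dz":-3.1,"wz":-10,"claw":-1},{"dx":-24,"dy":22.2,"dz":-3.1,"wz":-12,"claw":-1},{"dx":-28,"dy":25.9,"dz":-3.1,"wz":-14,"claw":-1},{"dx":-32,"dy":29.6,"dz":-3.1,"wz":-16,"claw":-1},{"dx":-36,"dy":33.3,"dz":-3.1,"wz":-18,"claw":-1},{"dx":-40,"dy":37,"dz":-3.1,"wz":-19.8,"claw":-1}])

```text
invalid input
```

>>> drive_tool(rows=[{"dx":-4,"dy":3.7,"dz":-1,"wx":0,"wy":0,"wz":-2,"claw":-1},{"dx":-8,"dy":7.4,"dz":-2,"wx":0,"wy":0,"wz":-4,"claw":-1},{"dx":-12,"dy":11.1,"dz":-3,"wx":0,"wy":0,"wz":-6,"claw":-1},{"dx":-16,"dy":14.8,"dz":-3.1,"wx":0,"wy":0,"wz":-8,"claw":-1},{"dx":-20,"dy":18.5,"dz":-3.1,"wx":0,"wy":0,"wz":-10,"claw":-1},{"dx":-24,"dy":22.2,"dz":-3.1,"wx":0,"wy":0,"wz":-12,"claw":-1},{"dx":-28,"dy":25.9,"dz":-3.1,"wx":0,"wy":0,"wz":-14,"claw":-1},{"dx":-32,"dy":29.6,"dz":-3.1,"wx":0,"wy":0,"wz":-16,"claw":-1},{"dx":-36,"dy":33.3,"dz":-3.1,"wx":0,"wy":0,"wz":-18,"claw":-1},{"dx":-40,"dy":37,"dz":-3.1,"wx":0,"wy":0,"wz":-19.8,"claw":-1}])

```text
t: 1.35
position: [0.42, 0.137, 0.2501]
tool_rot: [179.9, -0.0, 88.1]
contact_force: [0.5, 0.8, 0.7]
gripper_width: 0.193
```

>>> drive_tool(rows=[{"dx":-4,"dy":1.5,"dz":0,"wx":0,"wy":0,"wz":-1,"claw":-1},{"dx":-8,"dy":3,"dz":0,"wx":0,"wy":0,"wz":-2,"claw":-1},{"dx":-12,"dy":4.4,"dz":0,"wx":0,"wy":0,"wz":-2,"claw":-1},{"dx":-12.6,"dy":4.4,"dz":0,"wx":0,"wy":0,"wz":-2,"claw":-1},{"dx":-12.6,"dy":4.4,"dz":0,"wx":0,"wy":0,"wz":-2,"claw":-1},{"dx":-12.6,"dy":4.4,"dz":0,"wx":0,"wy":0,"wz":-2,"claw":-1}])

```text
t: 1.95
position: [0.4587, 0.0129, 0.2497]
tool_rot: [-180.0, -0.1, 90.1]
contact_force: [-0.5, 0.3, -0.6]
gripper_width: 0.006
```

```bash
cat >> h.py <<'E'
from scipy.spatial.transform import Rotation as Ro
def wpose(s):
    T=np.eye(4);T[:3,:3]=Ro.from_euler("xyz",s["tool_rot"],degrees=True).as_matrix();T[:3,3]=s["position"]
    return T@np.array(calibration("wrist")["mount"])
def wun(T,row,col,z):
    K=np.array(calibration("wrist")["camera_matrix"])
    d=T[:3,:3]@np.linalg.inv(K)@np.array([col,row,1.]);o=T[:3,3];return o+d*(z-o[2])/d[2]
E
python3 - <<'E'
from h import *
s=sense();T=wpose(s);print(s["t"],s["position"],s["tool_rot"],s["contact_force"],s["gripper_width"],s["joint_positions"])
im,d=read_camera("wrist");cv2.imwrite("pics/w0.png",im);np.save("wd.npy",d);np.save("wT.npy",T)
for n in ["pin1_head","pin2_head","pin3_head","pin4_head"]:
    r=tip_of(n,"wrist")
    for q in r[:4]:
        a,b=np.round(q["position"]).astype(int)
        K=np.array(calibration("wrist")["camera_matrix"]);dd=np.median(d[a-2:a+3,b-2:b+3])
        P=T[:3,:3]@(np.linalg.inv(K)@[b,a,1.]*dd)+T[:3,3]
        print(n,round(q["p"],2),np.round(q["position"],1),wun(T,*q["position"],.033).round(4),P.round(4))
E
```

```text
1.95 [0.45867311 0.01290235 0.24965603] [-1.79983500e+02 -6.01720498e-02  9.00934543e+01] [-0.51868137  0.25997722 -0.60667256] 0.006023596496485804 [ -7.76571137  16.33873968   4.51950765 109.10371538  -1.63262215
  54.62960818  87.61097558]
pin1_head 0.45 [224.4 352.7] [0.5091 0.0985 0.033 ] [0.508  0.0984 0.0348]
pin2_head 0.63 [203.7 302. ] [0.4854 0.0419 0.033 ] [0.4846 0.0416 0.0368]
pin3_head 0.69 [201.8 249.3] [ 0.4833 -0.0154  0.033 ] [ 0.4836 -0.0157  0.033 ]
pin4_head 0.67 [227.6 195.9] [ 0.5132 -0.0752  0.033 ] [ 0.5134 -0.0749  0.0338]
```

View pics/w0.png

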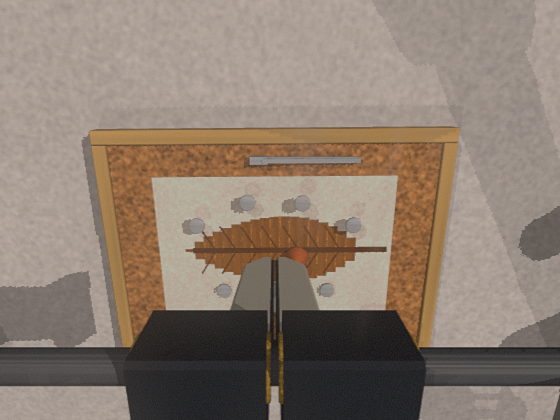

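```bash
python3 - <<'E'
from h import *
T=np.load("wT.npy");im=cv2.imread("pics/w0.png")
cv2.imwrite("pics/z0.png",cv2.resize(im[180:310,170:390],None,fx=3.6,fy=3.6,interpolation=cv2.INTER_CUBIC))
model=np.array([[-62,87],[-88,30],[-88,-30],[-62,-87]])/1000
def fit(M,P):
    m,p=M.mean(0),P.mean(0);U,S,V=np.linalg.svd((M-m).T@(P-p));R=V.T@np.diag([1,np.linalg.det(V.T@U.T)])@U.T
    return R,p-R@m
pix=[(224.4,352.7),(203.7,302),(201.8,249.3),(227.6,195.9)]
P=np.array([wun(T,*q,.0335)[:2] for q in pix]);R,t=fit(model,P)
print(np.degrees(np.arctan2(R[1,0],R[0,0])),t,(P-(model@R.T+t))*1000)
print(wun(T,290,223,.023),wun(T,290,327,.023), np.array([[.024,-.062],[.024,.062]])@R.T+t)
for q in [(130,92),(128,458)]:print(wun(T,*q,.021))
print(np.array([[-.166,-.196],[-.166,.196]])@R.T+t)
E
```

```text
0.819737156885083 [0.57258594 0.01355015] [[-0.40124053 -1.21951347]
 [ 1.07200387 -0.44695486]
 [-1.83274425  2.38592725]
 [ 1.16198091 -0.71945892]]
[ 0.59654911 -0.04978599  0.023     ] [0.5963301  0.07538425 0.023     ] [[ 0.5974705  -0.04810015]
 [ 0.59569648  0.07588716]]
[ 0.40833275 -0.18061971  0.021     ]
[0.40563445 0.20503527 0.021     ]
[[ 0.40940703 -0.18480469]
 [ 0.40379883  0.20715519]]
```

View pics/z0.png

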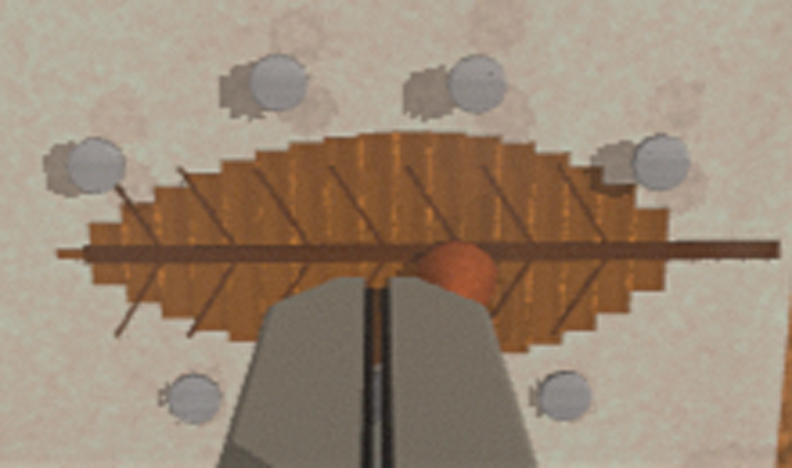

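```bash
cat > plan.py <<'E'
from h import *
def fit(M,P):
    m,p=M.mean(0),P.mean(0);U,S,V=np.linalg.svd((M-m).T@(P-p));R=V.T@np.diag([1,np.linalg.det(V.T@U.T)])@U.T
    return R,p-R@m
model=np.array([[-62,87],[-88,30],[-88,-30],[-62,-87],[24,-62],[24,62]])/1000
E
python3 - <<'E'
from plan import *
T=np.load("wT.npy")
pix=[(225,353.3),(203.1,302.5),(202.8,247.2),(225.8,196.7),(290.6,223.9),(290,326.7)]
P=np.array([wun(T,*q,z)[:2] for q,z in zip(pix,[.0335]*4+[.023]*2)]);R,t=fit(model,P)
print(np.degrees(np.arctan2(R[1,0],R[0,0])),t,((P-(model@R.T+t))*1000).round(1))
f=model@R.T+t;np.save("pins.npy",f[:4]);print(f.round(4));print(P.round(4))
print("forceps",wun(T,160,250,.025),wun(T,160,360,.025),wun(T,165,257,.025))
s=sense();Rt=Ro.from_euler("xyz",s["tool_rot"],degrees=True)
print(Rt.inv().apply(np.r_[f[0],.06]-s["position"])*100)
E
```

```text
0.3859575158543209 [0.57251586 0.01297472] [[-0.3 -0.4]
 [ 0.2 -0. ]
 [-0.4 -0. ]
 [-0.2  0.4]
 [ 0.4  0.1]
 [ 0.2 -0.1]]
[[ 0.5099  0.0996]
 [ 0.4843  0.0424]
 [ 0.4847 -0.0176]
 [ 0.5111 -0.0744]
 [ 0.5969 -0.0489]
 [ 0.5961  0.0751]]
[[ 0.5096  0.0991]
 [ 0.4846  0.0424]
 [ 0.4843 -0.0176]
 [ 0.5109 -0.074 ]
 [ 0.5974 -0.0487]
 [ 0.5963  0.075 ]]
forceps [ 0.43914297 -0.01429449  0.025     ] [0.43894691 0.10336116 0.025     ] [ 0.44451967 -0.00687423  0.025     ]
[ 8.66339801  5.13219081 18.97000718]
```

>>> drive_tool(rows=[{"dx":3.5,"dy":2,"dz":2,"wx":0,"wy":0,"wz":0,"claw":-1},{"dx":7,"dy":4,"dz":5,"wx":0,"wy":0,"wz":0,"claw":-1},{"dx":8.7,"dy":5.1,"dz":9,"wx":0,"wy":0,"wz":0,"claw":-1},{"dx":8.7,"dy":5.1,"dz":13,"wx":0,"wy":0,"wz":0,"claw":-1},{"dx":8.7,"dy":5.1,"dz":16,"wx":0,"wy":0,"wz":0,"claw":-1},{"dx":8.7,"dy":5.1,"dz":18,"wx":0,"wy":0,"wz":0,"claw":-1},{"dx":8.7,"dy":5.1,"dz":19,"wx":0,"wy":0,"wz":0,"claw":-1},{"dx":8.7,"dy":5.1,"dz":19,"wx":0,"wy":0,"wz":0,"claw":-1},{"dx":8.7,"dy":5.1,"dz":19,"wx":0,"wy":0,"wz":0,"claw":-1}])

```text
t: 3.1
position: [0.5107, 0.0988, 0.0604]
tool_rot: [179.9, -0.0, 90.0]
contact_force: [0.4, 0.3, -1.3]
gripper_width: 0.003
```

```bash
python3 - <<'E'
from plan import *
s=sense();T=wpose(s);print(s["t"],s["position"],s["tool_rot"],s["contact_force"],s["gripper_width"])
im,d=read_camera("wrist");cv2.imwrite("pics/w1.png",im)
Rt=Ro.from_euler("xyz",s["tool_rot"],degrees=True)
f=np.load("pins.npy")
for p in f: print((Rt.inv().apply(np.r_[p,.04]-s["position"])*100).round(2), (np.array(calibration("wrist")["camera_matrix"])@(np.linalg.inv(T)@np.r_[p,.033,1])[:3]))
K=np.array(calibration("wrist")["camera_matrix"])
for p in f:
    q=K@(np.linalg.inv(T)@np.r_[p,.033,1])[:3]; print(q[:2]/q[2])
E
```

```text
3.1 [0.51072276 0.09877219 0.06043356] [ 1.79910268e+02 -2.34387562e-02  9.00047805e+01] [ 0.4434396   0.31178077 -1.30534445] 0.0028240562589141463
[ 0.08 -0.08  2.04] [58.7016637  52.69165058  0.21138904]
[-5.64 -2.64  2.04] [35.53605026 42.05699829  0.2036716 ]
[-11.64  -2.6    2.03] [13.49276484 42.22738568  0.20384112]
[-17.32   0.03   2.04] [-5.22386402 53.18577402  0.21188067]
[277.69491964 249.26386667]
[174.47719985 206.49417254]
[ 66.19255502 207.15832391]
[-24.65474582 251.01758655]
```

View pics/w1.png

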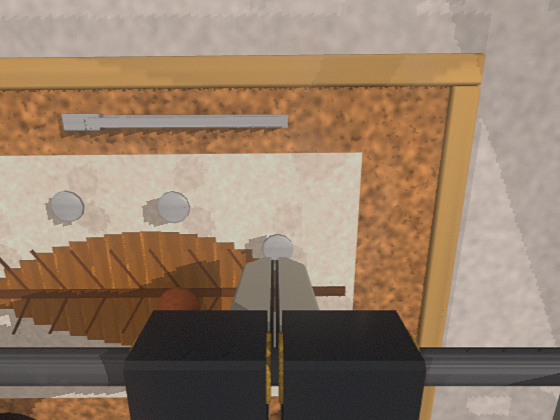

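>>> drive_tool(rows=[{"dx":0.1,"dy":-0.1,"dz":1,"wx":0,"wy":0,"wz":0,"claw":-1},{"dx":0.1,"dy":-0.1,"dz":2,"wx":0,"wy":0,"wz":0,"claw":-1},{"dx":0.1,"dy":-0.1,"dz":2.4,"wx":0,"wy":0,"wz":0,"claw":-1},{"dx":0.1,"dy":-0.1,"dz":2.6,"wx":0,"wy":0,"wz":0,"claw":-1},{"dx":0.1,"dy":-0.1,"dz":2.8,"wx":0,"wy":0,"wz":0,"claw":-1},{"dx":0.1,"dy":-0.1,"dz":3.0,"wx":0,"wy":0,"wz":0,"claw":-1},{"dx":0.1,"dy":-0.1,"dz":3.2,"wx":0,"wy":0,"wz":0,"claw":-1},{"dx":0.1,"dy":-0.1,"dz":3.4,"wx":0,"wy":0,"wz":0,"claw":-1},{"dx":0.1,"dy":-0.1,"dz":3.5,"wx":0,"wy":0,"wz":0,"claw":-1},{"dx":0.1,"dy":-0.1,"dz":3.5,"wx":0,"wy":0,"wz":0,"claw":-1}])

```text
t: 4.15
position: [0.5093, 0.0994, 0.0244]
tool_rot: [180.0, -0.0, 90.0]
contact_force: [-0.6, -0.3, -0.0]
gripper_width: 0.005
```

>>> drive_tool(rows=[{"dx":0,"dy":0,"dz":0.05,"wx":0,"wy":0,"wz":0,"claw":-1},{"dx":0,"dy":0,"dz":0.1,"wx":0,"wy":0,"wz":0,"claw":-1}])

```text
t: 4.35
position: [0.5101, 0.0995, 0.0239]
tool_rot: [179.9, -0.0, 90.0]
contact_force: [-0.1, 0.3, 3.7]
gripper_width: 0.003
```

>>> drive_tool(rows=[{"dx":0,"dy":0,"dz":0.05,"wx":0,"wy":0,"wz":0,"claw":-1},{"dx":0,"dy":0,"dz":0.1,"wx":0,"wy":0,"wz":0,"claw":-1}])

```text
t: 4.55
position: [0.5101, 0.0995, 0.0233]
tool_rot: [179.9, -0.0, 90.0]
contact_force: [-0.6, -1.5, 9.6]
gripper_width: 0.008
```

>>> drive_tool(rows=[{"dx":0,"dy":0,"dz":0.05,"wx":0,"wy":0,"wz":0,"claw":-1},{"dx":0,"dy":0,"dz":0.05,"wx":0,"wy":0,"wz":0,"claw":-1}])

```text
t: 4.75
position: [0.5101, 0.0995, 0.0233]
tool_rot: [179.9, -0.0, 90.0]
contact_force: [-1.8, 0.6, 9.5]
gripper_width: 0.003
```

>>> drive_tool(rows=[{"dx":0,"dy":0,"dz":0.05,"wx":0,"wy":0,"wz":0,"claw":-1},{"dx":0,"dy":0,"dz":0.1,"wx":0,"wy":0,"wz":0,"claw":-1}])

```text
t: 4.95
position: [0.5101, 0.0996, 0.0232]
tool_rot: [179.9, -0.0, 90.0]
contact_force: [-3.3, -0.3, 21.9]
gripper_width: 0.008
```

>>> drive_tool(rows=[{"dx":0,"dy":0,"dz":-1,"wx":0,"wy":0,"wz":0,"claw":-1},{"dx":0,"dy":0,"dz":-2.3,"wx":0,"wy":0,"wz":0,"claw":-1},{"dx":-1,"dy":-0.45,"dz":-2.3,"wx":0,"wy":0,"wz":0,"claw":-1},{"dx":-3,"dy":-1.35,"dz":-2.3,"wx":0,"wy":0,"wz":0,"claw":-1},{"dx":-5,"dy":-2.25,"dz":-2.3,"wx":0,"wy":0,"wz":0,"claw":-1},{"dx":-5.7,"dy":-2.6,"dz":-2.3,"wx":0,"wy":0,"wz":0,"claw":-1},{"dx":-5.7,"dy":-2.6,"dz":-2.3,"wx":0,"wy":0,"wz":0,"claw":-1},{"dx":-5.7,"dy":-2.6,"dz":-1.6,"wx":0,"wy":0,"wz":0,"claw":-1},{"dx":-5.7,"dy":-2.6,"dz":-1.6,"wx":0,"wy":0,"wz":0,"claw":-1}])

```text
t: 5.85
position: [0.483, 0.0436, 0.0363]
tool_rot: [-179.9, -0.0, 90.1]
contact_force: [0.6, -0.4, 0.5]
gripper_width: 0.0
```

```bash
python3 - <<'E'
from plan import *
s=sense();T=wpose(s);print(s["t"],s["position"],s["contact_force"])
im,d=read_camera("wrist");cv2.imwrite("pics/w2.png",im)
f=np.load("pins.npy");Rt=Ro.from_euler("xyz",s["tool_rot"],degrees=True)
for p in f: print((Rt.inv().apply(np.r_[p,.023]-s["position"])*100).round(2))
E
```

```text
5.85 [0.48295306 0.04359596 0.03629426] [ 0.63485039 -0.40154573  0.52573922]
[5.59 2.71 1.33]
[-0.12  0.14  1.33]
[-6.12  0.17  1.33]
[-11.81   2.8    1.32]
```

View pics/w2.png

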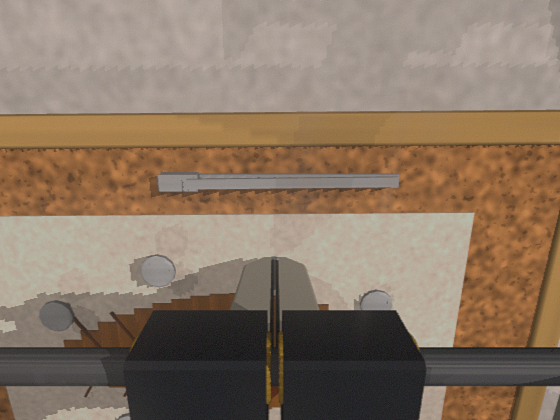

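>>> drive_tool(rows=[{"dx":-0.05,"dy":0.05,"dz":0.2,"wx":0,"wy":0,"wz":0,"claw":-1},{"dx":-0.05,"dy":0.05,"dz":0.4,"wx":0,"wy":0,"wz":0,"claw":-1},{"dx":-0.05,"dy":0.05,"dz":0.6,"wx":0,"wy":0,"wz":0,"claw":-1},{"dx":-0.05,"dy":0.05,"dz":0.8,"wx":0,"wy":0,"wz":0,"claw":-1},{"dx":-0.05,"dy":0.05,"dz":1.0,"wx":0,"wy":0,"wz":0,"claw":-1},{"dx":-0.05,"dy":0.05,"dz":1.2,"wx":0,"wy":0,"wz":0,"claw":-1},{"dx":-0.05,"dy":0.05,"dz":1.3,"wx":0,"wy":0,"wz":0,"claw":-1},{"dx":-0.05,"dy":0.05,"dz":1.4,"wx":0,"wy":0,"wz":0,"claw":-1},{"dx":-0.05,"dy":0.05,"dz":1.45,"wx":0,"wy":0,"wz":0,"claw":-1}])

```text
t: 6.8
position: [0.4839, 0.0422, 0.0232]
tool_rot: [180.0, -0.0, 90.0]
contact_force: [-2.6, 3.6, 12.8]
gripper_width: 0.005
```

>>> drive_tool(rows=[{"dx":0,"dy":0,"dz":0.05,"wx":0,"wy":0,"wz":0,"claw":-1},{"dx":0,"dy":0,"dz":0.1,"wx":0,"wy":0,"wz":0,"claw":-1}])

```text
t: 7.0
position: [0.4839, 0.0422, 0.0231]
tool_rot: [179.9, -0.0, 90.0]
contact_force: [-3.1, 2.3, 21.0]
gripper_width: 0.003
```

>>> drive_tool(rows=[{"dx":0,"dy":0,"dz":-1,"wx":0,"wy":0,"wz":0,"claw":-1},{"dx":0,"dy":0,"dz":-2.3,"wx":0,"wy":0,"wz":0,"claw":-1},{"dx":-1,"dy":0,"dz":-2.3,"wx":0,"wy":0,"wz":0,"claw":-1},{"dx":-3,"dy":0.1,"dz":-2.3,"wx":0,"wy":0,"wz":0,"claw":-1},{"dx":-5,"dy":0.1,"dz":-2.3,"wx":0,"wy":0,"wz":0,"claw":-1},{"dx":-6,"dy":0.1,"dz":-2.3,"wx":0,"wy":0,"wz":0,"claw":-1},{"dx":-6,"dy":0.1,"dz":-2.3,"wx":0,"wy":0,"wz":0,"claw":-1},{"dx":-6,"dy":0.1,"dz":-1.6,"wx":0,"wy":0,"wz":0,"claw":-1},{"dx":-6,"dy":0.1,"dz":-1.6,"wx":0,"wy":0,"wz":0,"claw":-1}])

```text
t: 7.9
position: [0.4837, -0.017, 0.0366]
tool_rot: [-179.9, -0.0, 90.1]
contact_force: [-0.1, 0.9, -0.3]
gripper_width: 0.009
```

```bash
python3 - <<'E'
from plan import *
s=sense();print(s["t"],s["position"],s["contact_force"])
f=np.load("pins.npy");Rt=Ro.from_euler("xyz",s["tool_rot"],degrees=True)
for p in f: print((Rt.inv().apply(np.r_[p,.023]-s["position"])*100).round(2))
E
```

```text
7.9 [ 0.48373043 -0.01702035  0.03663544] [-0.07380201  0.89389268 -0.25937103]
[11.65  2.64  1.37]
[5.94 0.07 1.37]
[-0.06  0.1   1.36]
[-5.75  2.73  1.35]
```

>>> drive_tool(rows=[{"dx":0,"dy":0,"dz":0.2,"wx":0,"wy":0,"wz":0,"claw":-1},{"dx":0,"dy":0,"dz":0.4,"wx":0,"wy":0,"wz":0,"claw":-1},{"dx":0,"dy":0,"dz":0.6,"wx":0,"wy":0,"wz":0,"claw":-1},{"dx":0,"dy":0,"dz":0.8,"wx":0,"wy":0,"wz":0,"claw":-1},{"dx":0,"dy":0,"dz":1.0,"wx":0,"wy":0,"wz":0,"claw":-1},{"dx":0,"dy":0,"dz":1.2,"wx":0,"wy":0,"wz":0,"claw":-1},{"dx":0,"dy":0,"dz":1.3,"wx":0,"wy":0,"wz":0,"claw":-1},{"dx":0,"dy":0,"dz":1.4,"wx":0,"wy":0,"wz":0,"claw":-1},{"dx":0,"dy":0,"dz":1.5,"wx":0,"wy":0,"wz":0,"claw":-1}])

```text
t: 8.8
position: [0.4845, -0.0176, 0.0232]
tool_rot: [180.0, -0.0, 90.0]
contact_force: [-2.1, 2.5, 17.1]
gripper_width: 0.006
```

>>> drive_tool(rows=[{"dx":0,"dy":0,"dz":0.05,"wx":0,"wy":0,"wz":0,"claw":-1},{"dx":0,"dy":0,"dz":0.05,"wx":0,"wy":0,"wz":0,"claw":-1}])

```text
t: 9.0
position: [0.4846, -0.0176, 0.0232]
tool_rot: [180.0, -0.0, 90.0]
contact_force: [-3.0, 2.5, 12.8]
gripper_width: 0.004
```

>>> drive_tool(rows=[{"dx":0,"dy":0,"dz":-1,"wx":0,"wy":0,"wz":0,"claw":-1},{"dx":0,"dy":0,"dz":-2.3,"wx":0,"wy":0,"wz":0,"claw":-1},{"dx":-1,"dy":0.45,"dz":-2.3,"wx":0,"wy":0,"wz":0,"claw":-1},{"dx":-3,"dy":1.4,"dz":-2.3,"wx":0,"wy":0,"wz":0,"claw":-1},{"dx":-5,"dy":2.35,"dz":-2.3,"wx":0,"wy":0,"wz":0,"claw":-1},{"dx":-5.7,"dy":2.65,"dz":-2.3,"wx":0,"wy":0,"wz":0,"claw":-1},{"dx":-5.7,"dy":2.65,"dz":-2.3,"wx":0,"wy":0,"wz":0,"claw":-1},{"dx":-5.7,"dy":2.65,"dz":-1.6,"wx":0,"wy":0,"wz":0,"claw":-1},{"dx":-5.7,"dy":2.65,"dz":-1.6,"wx":0,"wy":0,"wz":0,"claw":-1}])

```text
t: 9.9
position: [0.5097, -0.0737, 0.0371]
tool_rot: [-179.8, -0.1, 90.1]
contact_force: [-0.4, -0.2, 0.4]
gripper_width: 0.008
```

```bash
python3 - <<'E'
from plan import *
s=sense();print(s["t"],s["position"],s["contact_force"])
f=np.load("pins.npy");Rt=Ro.from_euler("xyz",s["tool_rot"],degrees=True)
for p in f: print((Rt.inv().apply(np.r_[p,.023]-s["position"])*100).round(2))
E
```

```text
9.9 [ 0.50967571 -0.07370714  0.0370515 ] [-0.38181027 -0.1653812   0.39386259]
[17.32  0.06  1.42]
[11.61 -2.51  1.43]
[ 5.61 -2.48  1.42]
[-0.08  0.15  1.4 ]
```

>>> drive_tool(rows=[{"dx":0,"dy":0.05,"dz":0.2,"wx":0,"wy":0,"wz":0,"claw":-1},{"dx":0,"dy":0.05,"dz":0.4,"wx":0,"wy":0,"wz":0,"claw":-1},{"dx":0,"dy":0.05,"dz":0.6,"wx":0,"wy":0,"wz":0,"claw":-1},{"dx":0,"dy":0.05,"dz":0.8,"wx":0,"wy":0,"wz":0,"claw":-1},{"dx":0,"dy":0.05,"dz":1.0,"wx":0,"wy":0,"wz":0,"claw":-1},{"dx":0,"dy":0.05,"dz":1.2,"wx":0,"wy":0,"wz":0,"claw":-1},{"dx":0,"dy":0.05,"dz":1.3,"wx":0,"wy":0,"wz":0,"claw":-1},{"dx":0,"dy":0.05,"dz":1.4,"wx":0,"wy":0,"wz":0,"claw":-1},{"dx":0,"dy":0.05,"dz":1.5,"wx":0,"wy":0,"wz":0,"claw":-1}])

```text
t: 10.8
position: [0.5114, -0.0747, 0.0232]
tool_rot: [-180.0, -0.0, 90.0]
contact_force: [-2.0, 2.9, 13.6]
gripper_width: 0.004
```

>>> drive_tool(rows=[{"dx":0,"dy":0,"dz":0.05,"wx":0,"wy":0,"wz":0,"claw":-1},{"dx":0,"dy":0,"dz":0.1,"wx":0,"wy":0,"wz":0,"claw":-1}])

```text
t: 11.0
position: [0.5115, -0.0747, 0.0232]
tool_rot: [180.0, -0.0, 90.0]
contact_force: [-3.0, 2.6, 15.9]
gripper_width: 0.006
```

Pin 4 is home as well. I'll lift straight up, back off to the viewing pose, and check.

>>> drive_tool(rows=[{"dx":0,"dy":0,"dz":-1,"wx":0,"wy":0,"wz":0,"claw":-1},{"dx":0,"dy":0,"dz":-4,"wx":0,"wy":0,"wz":0,"claw":-1},{"dx":0,"dy":0,"dz":-8,"wx":0,"wy":0,"wz":0,"claw":-1},{"dx":2,"dy":-1,"dz":-12,"wx":0,"wy":0,"wz":0,"claw":-1},{"dx":5,"dy":-3,"dz":-15,"wx":0,"wy":0,"wz":0,"claw":-1},{"dx":8,"dy":-5,"dz":-17,"wx":0,"wy":0,"wz":0,"claw":-1},{"dx":8.7,"dy":-5.2,"dz":-17,"wx":0,"wy":0,"wz":0,"claw":-1},{"dx":8.7,"dy":-5.2,"dz":-17,"wx":0,"wy":0,"wz":0,"claw":-1},{"dx":8.7,"dy":-5.2,"dz":-17,"wx":0,"wy":0,"wz":0,"claw":-1}])

```text
t: 11.9
position: [0.4597, 0.0104, 0.1914]
tool_rot: [-180.0, 0.1, 89.9]
contact_force: [-0.7, 0.1, -0.1]
gripper_width: 0.006
```

```bash
python3 - <<'E'
from plan import *
s=sense();T=wpose(s);print(s["t"],s["position"],s["contact_force"])
im,d=read_camera("wrist");cv2.imwrite("pics/w3.png",im)
K=np.array(calibration("wrist")["camera_matrix"]);f=np.load("pins.npy")
def P(a,b): return T[:3,:3]@(np.linalg.inv(K)@[b,a,1.]*d[a,b])+T[:3,3]
for p in f:
    q=K@(np.linalg.inv(T)@np.r_[p,.023,1])[:3];b,a=np.round(q[:2]/q[2]).astype(int)
    z=[P(a+i,b+j)[2] for i in(-2,-1,0,1,2) for j in (-2,-1,0,1,2)]
    ring=[P(int(a+16*np.sin(t)),int(b+16*np.cos(t)))[2] for t in np.arange(0,6.28,.3)]
    print(a,b,np.median(z),np.median(ring))
cv2.imwrite("pics/z3.png",cv2.resize(im[120:330,140:400],None,fx=2.8,fy=2.8,interpolation=cv2.INTER_CUBIC))
im,_=read_camera("top");cv2.imwrite("pics/t3.png",im)
E
```

```text
11.9 [0.45973164 0.01036931 0.19142516] [-0.68110451  0.07663746 -0.0973475 ]
240 367 0.02495234246700756 0.020692238778660554
216 309 0.02501174110740917 0.020387067490750477
216 247 0.02453309754484856 0.020934523159710228
242 190 0.024500210593512928 0.0207725545477756
```

View pics/z3.png

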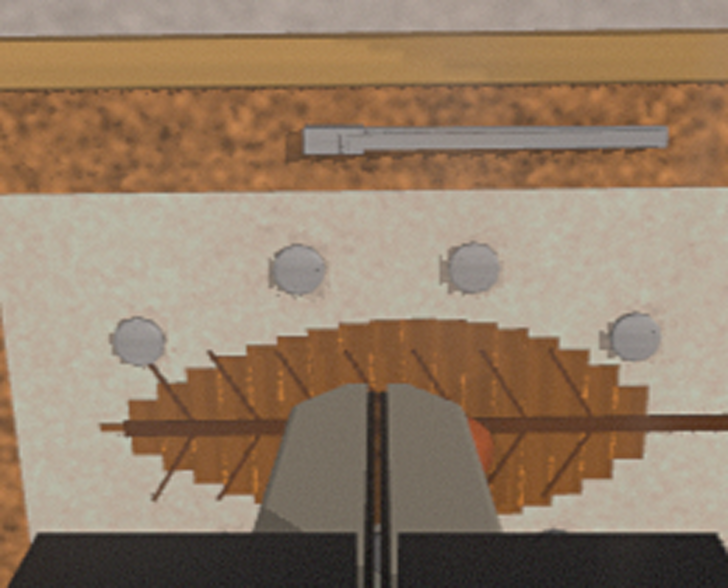

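View pics/t3.png

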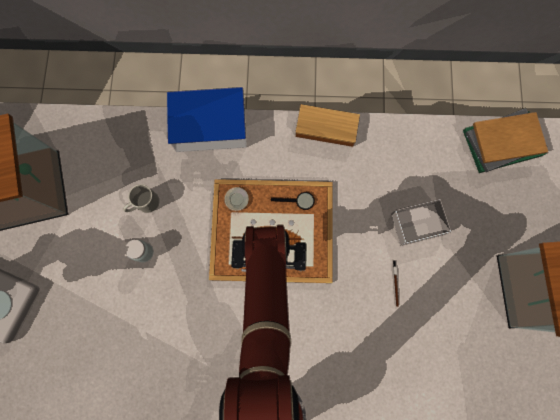

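The wrist view shows all four heads (zoom pixels (635,337), (472,268), (298,269), (138,341)) with only thin shadows. By depth, each stands about 4 mm above the sheet, which is the head's thickness. In the top view everything else is where it was.

```bash
python3 -c "
from station import *
print(close_job())"
```

```text
the job is handed in; nothing more can be done
None
```

I pressed all four raised pins home with the shut fingertips, in order from the stalk end to the tip. It was one pass, with the tips at most about 2.5 cm above the board between pins. I then lifted the arm clear and handed the job in at about 12 s.

- **Pins home:** at each pin the tip stopped at 23.1–23.3 mm above the table (23 mm is home). The force there reached 13–22 N, well above the 4 N that moves a pin, with no further travel.
- **Depth check:** the wrist camera put the four head tops 3.6–4.6 mm above the sheet, which matches the 4 mm head thickness. Its absolute heights read about 1.5–2 mm high (heads at about 24.5–25 mm), within the calibration tolerance.
- **Other objects:** the forceps and everything else I could see looked unmoved in the last pictures. The arm partly hid the shell and the leaf in that top view. The wrist view showed the shell only partly, still on the leaf, and I did not measure its position.

One move call was refused as "invalid input" before anything moved, and I resent it with all fields filled in. No other check failed.

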